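Bring the tube rotator's empty arm to the top for loading

TASK

Turn the wheel of the tube rotator by pushing its arms with the fingertips, one arm after another, until the red arm, the one with the empty clip, points straight up ready for loading, and leave it at rest there. Push only and go gently: do not pinch an arm between the fingers, do not set the wheel spinning fast, do not lift, tip or shift the rotator, and leave everything else on the bench where it is.

Things in the scene. Friction and masses are not known exactly. Their poses are not given: they have to be found in the camera images.
- rotator: tube rotator, free-standing, about 4 kg: dark base plate 240 x 190 x 15, cream motor housing 100 x 120, 200 high, on the robot's side (centre 60 mm to -x of the origin), and an upright six-armed wheel on the housing's far side. Origin: centre of the plate's underside. Its x axis is parallel to the axle and points from housing to wheel, away from the robot (yaw up to 0.3 rad); z up.
- axle (a point): centre of the wheel on its level axle, 160 mm above the bench, 70 mm to +x of the rotator's origin; axes as the rotator's (x along the axle, y sideways in the plane of the wheel, z up); does not turn with the wheel. Arm tips pass 280 mm above the bench at the top; nothing is over the wheel.
- wheel (a joint): turn of the wheel about the axle's x axis, rad, can pass full turns. 0 (or any whole turn) is the red arm straight up; growing values carry the top of the wheel towards the axle's -y. Turns both ways with dry friction of about 0.08 N m (under 1 N at an arm's tip) and slight damping, and stays where left. Starts with the red arm well away from the top.
- red_tip (a point): end of the red arm, 120 mm from the axle; this point's z axis runs outward along the arm. Six equal arms 60 degrees apart, no rim: one red with an empty clip, five white with a tube each. An arm is a flat radial bar 12 mm thick in the turning direction, 40 mm wide along the axle (centred on the axle point, clip and tube included), from the hub (radius 24 mm) out to 120 mm.
- flanks_a: the sides of all six arms that face the turning direction of falling joint values (with the red arm up, the +y side of the red arm); origin at the wheel's centre. Friction on the fingertips is high: an arm leaning over 40 degrees from upright may jam, and tip the rotator, if its end is pushed level towards the axle
- flanks_b: the opposite sides of all six arms, facing the turning direction of growing joint values; origin at the wheel's centre. Friction on the fingertips is high: an arm leaning over 40 degrees from upright may jam, and tip the rotator, if its end is pushed level towards the axle
- slide_box_mid (a point): closed red microscope-slide box, 90 x 160 x 30; point at its centre; bystander, to be left where it is
- tube_rack_mid (a point): blue tube rack with capped tubes, 60 x 130 x 72 high; point at its centre, 40 mm up; bystander, to be left where it is
- stain_bottle_mid (a point): small purple stain bottle with red cap, 40 diameter, 75 high; point on its axis 40 mm up; stands on the bench beyond the wheel; bystander, to be left where it is
- beaker_mid (a point): clear beaker, 66 diameter, 85 high; point on its axis 40 mm up; stands on the bench beyond the wheel; bystander, to be left where it is
- marker_mid (a point): black marker pen with blue cap lying on the bench, 120 x 13 x 13; point at its centre; bystander, to be left where it is
- oil_jar_mid (a point): small amber jar with white cap, 52 diameter, 60 high; point on its axis 30 mm up; bystander, to be left where it is

How it is judged:
By the outcome, as a careful person would: the job done as asked, in the order asked, and still so for the second after the job is handed in, with the robot touching nothing.
It also fails if it takes over 72 s, if anything falls off the work surface, if the arm or the gripper's body presses on something with over 40 N, if the wrist force passes 120 N, or if a joint passes its speed limit or range.

ROBOT

A 6-joint arm with a two-finger parallel gripper is mounted at the origin on the work surface. World frame = base frame: x ahead of the robot, y to its left, z up, the work surface at z = 0. Lengths are in mm, angles in degrees, forces in N, time in s.
With the tool pointing down it reaches from about 275 to 750 mm from the base axis. Payload 10.2 kg.
Tool frame: the origin (TCP) lies between the finger pads; the fingertips stand ahead of it and the grasp point (between the pads) lies 2 mm behind it (arm.tcp_to_tips is the z of the fingertips in the tool frame, in mm); z points along the fingers, y is the line along which they close (so a half turn about z gives the same grasp; the last joint's range is limited). The gripper opens to 88 mm and grips with 3 to 60 N. Pads are 18 mm wide; open, the fingers measure 123 mm over their backs; the gripper's body (75 mm by 187 mm) begins 45 mm behind the grasp point.
Start: joints at [61.169, 17.928, 85.812, -0, 76.261, -12.8], TCP at [144.999, 504.586, 255.72] pointing down, gripper open.
Joint ranges: [-168.41, 168.41], [-55.51, 124.54], [10.69, 146.95], [-70.63, 250.63], [1, 178], [-165.06, 165.06]. Speed limits (degrees/s): [136.94, 136.94, 172.46, 180, 180, 180].

INTERFACE

Orientations are given as a 3x3 rotation matrix whose columns are the frame's x, y, z axes.
In Python, from bench import arm gives the robot as it stands.
- The arm moves only by the tool servo_tool, never from a script. Its argument "rows" is a list of rows, each an object of numbers: "ax", "ay", "az": the turn, a rotation vector about the world's x, y, z in degrees; "dx", "dy", "dz": the shift along the world's x, y, z in m; "fingers": the finger opening in m, from 0 to 0.0881. A call has 1 to 12 rows; each row is the pose to reach, as a shift and turn from the pose commanded when the call began; what a row does not reach only later rows make up. A row lasts 1/12 s, in which the tool goes at most 41.7 mm and 7.16 degrees, less where a joint would pass 70% of its speed; a pose out of reach is approached as far as the arm can. A call with a gripper value outside its range is refused whole. The fingers move at their own pace and stop on an object; the grip force is fixed at half the most. Time passes only in rows, so rows that repeat a pose let the fingers close. It gives the time, the measured TCP pose, the force, the opening and the grip force at its end, in the units of the state.
- arm.get_obs(): the state, without advancing time (a new reading comes with each control period).
- arm.capture(name): name is "scene" or "top" or "wrist"; returns a dict with "color" (420x560x3 uint8, red, green, blue), "z_map" (420x560 float32, mm along the optical axis (not along the pixel's ray), 0 where there is no reading), "camera_matrix" (3x3 intrinsics, pixels), "camera_from_world" (4x4, takes a point from world to camera coordinates). Camera axes: x right, y down, z forward; pixel columns grow to the right and rows downward; lengths in mm; the calibration is good to about 2 mm. The wrist camera is an equidistant fisheye: a pixel r from the principal point sees the ray r / f radians off the axis. A picture is of the moment at which its call begins.
- arm.job_done(): hands the job in; it is judged then, once.
Trained networks look in the newest picture that a camera, given by its name, has taken for a name from the list of things; names that differ only in an ending like _2 or _b are one class to them, and where a whole thing is asked for, a point or a joint stands for the part that bears it (a point fixed in the world has none). Each returns a list of dicts, best first, with "score" (0 to 1); they miss things now and then, are a little off and sometimes report something else, mostly with a low value. They report only what shows in the picture. A call takes as long as a camera call.
- arm.look_for(camera, target): "position" ([x, y, z] in mm, in world coordinates, good to about 4 mm: the middle of the surface that is visible of it).
The state is a dict: "time": time; "qpos": joint angles; "joint_velocities": joint speeds; "joint_torque": joint torques, N m; "position": TCP position; "tool_rot": TCP orientation; "force": force on the tool from outside, world axes, zero at the start; "wrist_torque": the same for the moment, N m; "opening": finger opening in mm; "finger_force": force on a finger pad.
Only numpy, scipy, OpenCV 4.12 (cv2) and the standard library are available. Lean on these libraries where they do the work, as an engineer would, in place of code of your own. Each camera call takes 0.05 s, during which the arm holds its last target. There are 200 camera calls.

## Working session

There is one attempt and no reset: what is moved stays moved. The work goes in short steps, Python scripts to look and compute and a tool call to move; the robot and the scene stay as the last step left them, time stands still between calls to the robot, and variables do not carry over. Pictures are saved under pics/ and viewed, at most 10 in all, crops included, and the job is handed in when it is done.

Besides the shell and the picture viewer there is one more tool, called after "Emit:" in YAML: its name, and indented under it one key for each argument. servo_tool: Moves the arm, as the interface text tells. Its arguments: {"type":"object","properties":{"rows":{"type":"array"}},"required":["rows"]}

```bash
mkdir -p pics; ls; python3 - <<'E'
from bench import arm
import cv2,numpy as np
o=arm.get_obs();print(o['time'],o['position'],np.round(o['tool_rot'],3).tolist(),o['opening'],arm.tcp_to_tips)
for c in ['scene','top']:
    d=arm.capture(c);cv2.imwrite(f'pics/{c}0.png',d['color'][:,:,::-1]);np.savez(f'{c}0.npz',**d)
    for n in ['rotator','axle','wheel','red_tip','flanks_a','slide_box_mid','tube_rack_mid','stain_bottle_mid','beaker_mid','marker_mid','oil_jar_mid']:
        try: print(c,n,[(np.round(r['position']).tolist(),round(r['score'],2)) for r in arm.look_for(c,n)[:3]])
        except Exception as e: print(n,e)
E
```

```text
pics
0.0 [144.89651056 504.39196599 255.1803816 ] [[-0.961, 0.276, -0.001], [0.276, 0.961, -0.001], [0.0, -0.001, -1.0]] 87.8906176085638 17.0
scene rotator [([556.0, -107.0, 122.0], 0.73)]
scene axle [([553.0, -104.0, 125.0], 0.61)]
scene wheel [([577.0, -96.0, 178.0], 0.69)]
scene red_tip [([578.0, -94.0, 181.0], 0.76)]
scene flanks_a []
scene slide_box_mid [([578.0, -392.0, 32.0], 0.7)]
scene tube_rack_mid [([618.0, 408.0, 43.0], 0.93), ([718.0, -157.0, 45.0], 0.28), ([578.0, -96.0, 178.0], 0.24)]
scene stain_bottle_mid [([715.0, -154.0, 44.0], 0.51)]
scene beaker_mid [([710.0, -33.0, 55.0], 0.61)]
scene marker_mid [([405.0, -363.0, 14.0], 0.64)]
scene oil_jar_mid [([425.0, 333.0, 38.0], 0.69)]
top rotator [([501.0, -82.0, 188.0], 0.6)]
top axle [([510.0, -88.0, 186.0], 0.67)]
top wheel [([569.0, -80.0, 197.0], 0.85)]
top red_tip [([562.0, -84.0, 194.0], 0.77), ([394.0, -364.0, 13.0], 0.48)]
top flanks_a []
top slide_box_mid [([564.0, -384.0, 28.0], 0.85)]
top tube_rack_mid [([606.0, 415.0, 46.0], 0.9)]
top stain_bottle_mid [([702.0, -146.0, 49.0], 0.61)]
top beaker_mid [([707.0, -32.0, 38.0], 0.9)]
top marker_mid [([395.0, -360.0, 15.0], 0.59)]
top oil_jar_mid [([408.0, 335.0, 61.0], 0.9)]
```

View pics/scene0.png

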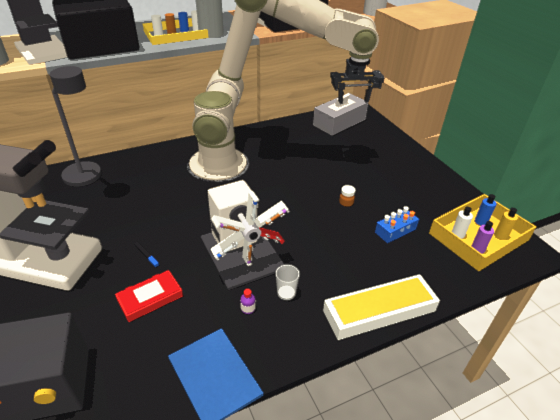

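View pics/top0.png

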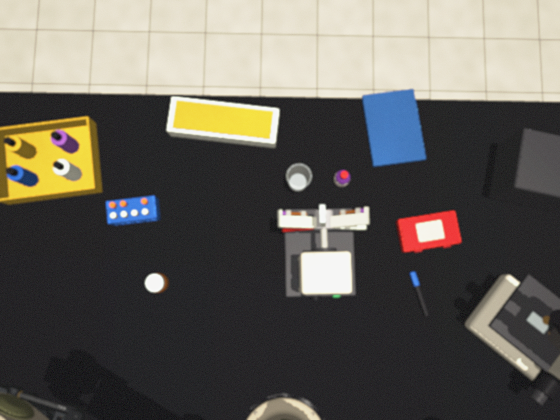

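The scene view (from beyond the wheel) has the wheel hub at about (252,234), with the red arm at (270,236) pointing right, towards world +y. The top view has the housing at (326,273), the wheel at (323,218), and the bottle and beaker beyond it at (343,178) and (298,178). Next I'll fit the rotator pose and wheel angle.

```bash
cat > h.py <<'E'
import numpy as np,cv2
def pts(d):
    z=d['z_map'];K=d['camera_matrix'];v,u=np.mgrid[:z.shape[0],:z.shape[1]]
    P=np.stack([(u-K[0,2])/K[0,0]*z,(v-K[1,2])/K[1,1]*z,z],-1)
    T=np.linalg.inv(d['camera_from_world']);return P@T[:3,:3].T+T[:3,3],z>0
def rectify(d,R,C,s=2.0,half=160):
    """wheel-plane image seen from beyond: right=+y axle, up=z; plane at far face (x=+20)"""
    g=np.arange(-half,half,1/s);Y,Z=np.meshgrid(g,-g)
    W=C+R[:,0]*20+Y[...,None]*R[:,1]+Z[...,None]*np.array([0,0,1.])
    T=d['camera_from_world'];c=W@T[:3,:3].T+T[:3,3];q=c@d['camera_matrix'].T
    m=(q[...,:2]/q[...,2:]).astype(np.float32)
    return cv2.remap(d['color'],m[...,0],m[...,1],cv2.INTER_CUBIC)
E
python3 - <<'E'
from h import *
t=dict(np.load('top0.npz'));P,ok=pts(t)
m=ok&(P[...,2]>180)&(abs(P[...,0]-490)<90)&(abs(P[...,1]+90)<110)&(P[...,0]<530)
q=P[m];print('n',m.sum(),np.median(q[:,2]))
q=q[abs(q[:,2]-np.median(q[:,2]))<8]
print('housing',cv2.minAreaRect(q[:,:2].astype(np.float32)))
m=ok&(P[...,2]>10)&(P[...,2]<24)&(abs(P[...,0]-520)<150)&(abs(P[...,1]+85)<120)
print('plate',cv2.minAreaRect(P[m][:,:2].astype(np.float32)))
s=dict(np.load('scene0.npz'));P,ok=pts(s)
c=s['color'].astype(int);red=ok&(c[...,0]>120)&(c[...,1]<60)&(c[...,2]<60)&(abs(P[...,0]-570)<60)&(abs(P[...,1]+85)<140)&(P[...,2]>30)
r=P[red];print(len(r),np.round(r.mean(0)),np.round(np.percentile(r,[3,97],axis=0)))
m=ok&(abs(P[...,0]-570)<60)&(abs(P[...,1]+85)<140)&(P[...,2]>215)
print('high',np.round(P[m][::8]).tolist()[:30])
E
```

```text
n 2059 199.21309937166438
housing ((451.40740966796875, -93.89571380615234), (101.66463470458984, 120.5827865600586), 0.8078373670578003)
plate ((502.55029296875, -79.3346939086914), (239.56826782226562, 215.0805206298828), 1.9732894897460938)
135 [567. -20. 115.] [[549. -54.  89.]
 [586.   7. 138.]]
high [[553.0, -76.0, 282.0], [557.0, -83.0, 281.0], [562.0, -80.0, 280.0], [566.0, -78.0, 278.0], [573.0, -81.0, 282.0], [574.0, -82.0, 279.0], [575.0, -85.0, 277.0], [559.0, -84.0, 262.0], [585.0, -72.0, 277.0], [589.0, -82.0, 280.0], [565.0, -84.0, 260.0], [549.0, 15.0, 216.0], [588.0, -82.0, 272.0], [576.0, -86.0, 261.0], [566.0, -88.0, 251.0], [588.0, -74.0, 263.0], [587.0, -82.0, 262.0], [572.0, -87.0, 249.0], [554.0, -89.0, 232.0], [584.0, -78.0, 252.0], [575.0, -83.0, 242.0], [578.0, -87.0, 242.0], [574.0, -88.0, 236.0], [569.0, -89.0, 229.0], [560.0, -89.0, 219.0], [563.0, -90.0, 217.0], [569.0, -90.0, 219.0], [576.0, -89.0, 220.0], [558.0, -178.0, 234.0], [585.0, -78.0, 220.0]]
```

```bash
python3 - <<'E'
from h import *
t=dict(np.load('top0.npz'));P,ok=pts(t)
m=ok&(P[...,2]>150)&(P[...,0]>535)&(P[...,0]<610)&(abs(P[...,1]+85)<140)
q=P[m];print(len(q),np.round(np.percentile(q,[2,50,98],axis=0)))
for lo in range(-210,50,30):
    w=q[(q[:,1]>lo)&(q[:,1]<lo+30)]
    if len(w)>5: print(lo,len(w),np.round(np.percentile(w[:,0],[3,50,97])),np.round(np.percentile(w[:,2],[5,95])))
m=ok&(abs(P[...,2]-199)<10)&(P[...,0]<530)&(P[...,0]>380)&(abs(P[...,1]+90)<110);h=P[m]
print('housing x',np.percentile(h[:,0],[0,2,98,100]),'y',np.percentile(h[:,1],[0,2,98,100]))
s=dict(np.load('scene0.npz'));P2,ok2=pts(s)
for n,(A,o,T) in dict(top=(P,ok,t),scene=(P2,ok2,s)).items():
    b=o&(abs(A[...,2])<5)&(A[...,0]>350)&(A[...,0]<700);print(n,'bench z',A[b][:,2].mean())
    print(n,'cam',np.round(np.linalg.inv(T['camera_from_world'])[:3,3]))
yaw=np.radians(1.0);R=np.array([[np.cos(yaw),-np.sin(yaw),0],[np.sin(yaw),np.cos(yaw),0],[0,0,1]])
I=rectify(s,R,np.array([571,-91,160.]))
cv2.drawMarker(I,(320,320),(0,255,0));cv2.circle(I,(320,320),240,(0,255,0),1)
cv2.imwrite('pics/rect0.png',I[40:600,:,::-1])
E
```

```text
1527 [[ 546. -184.  165.]
 [ 569.  -83.  199.]
 [ 593.   18.  280.]]
-210 61 [557. 575. 594.] [226. 237.]
-180 230 [556. 573. 592.] [210. 233.]
-150 207 [555. 571. 591.] [190. 210.]
-120 225 [540. 567. 594.] [163. 188.]
-90 294 [541. 566. 592.] [165. 281.]
-60 175 [552. 567. 588.] [178. 193.]
-30 183 [551. 567. 586.] [191. 206.]
0 152 [549. 569. 587.] [205. 215.]
housing x [390.84273398 395.55049468 492.54356047 502.58723322] y [-155.44111891 -149.95839872  -36.2774755   -33.33340577]
top bench z -0.15458242539706882
top cam [ 415.   18. 1403.]
scene bench z 0.654388600814905
scene cam [1411. -407. 1000.]
```

View pics/rect0.png

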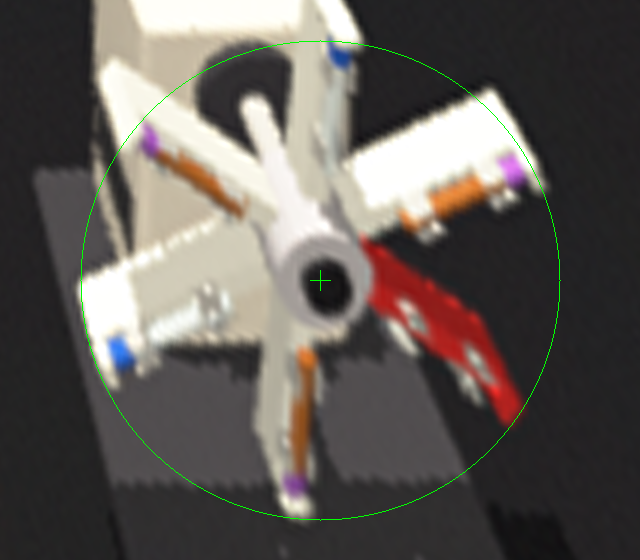

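The rectified view (2 px/mm, centre at (320,280)) shows the red arm tip at (510,418) and a white arm near the top. The arms are therefore at about +6°, +66° and +126° (red) towards +y. The rotator yaw is about 2° and the axle is near (571,-90,160). So the wheel must turn 126° in the growing direction. I'll close the fingers and travel above the wheel.

Emit:
servo_tool:
  rows:
    - {"dz": 0.03,"fingers": 0}
    - {"dx": 0.03,"dy": -0.03,"dz": 0.06,"az": -6,"fingers": 0}
    - {"dx": 0.055,"dy": -0.06,"dz": 0.085,"az": -12,"fingers": 0}
    - {"dx": 0.08,"dy": -0.09,"dz": 0.085,"az": -18,"fingers": 0}
    - {"dx": 0.105,"dy": -0.12,"dz": 0.085,"az": -24,"fingers": 0}
    - {"dx": 0.13,"dy": -0.15,"dz": 0.085,"az": -30,"fingers": 0}
    - {"dx": 0.155,"dy": -0.18,"dz": 0.085,"az": -36,"fingers": 0}
    - {"dx": 0.18,"dy": -0.21,"dz": 0.085,"az": -42,"fingers": 0}
    - {"dx": 0.205,"dy": -0.24,"dz": 0.085,"az": -48,"fingers": 0}
    - {"dx": 0.23,"dy": -0.27,"dz": 0.085,"az": -54,"fingers": 0}
    - {"dx": 0.255,"dy": -0.3,"dz": 0.085,"az": -60,"fingers": 0}
    - {"dx": 0.28,"dy": -0.33,"dz": 0.085,"az": -66,"fingers": 0}

```text
$.rows[0]: bad value
```

Emit:
servo_tool:
  rows:
    - {"dx": 0.0,"dy": 0.0,"dz": 0.03,"ax": 0.0,"ay": 0.0,"az": 0.0,"fingers": 0.0}
    - {"dx": 0.03,"dy": -0.03,"dz": 0.06,"ax": 0.0,"ay": 0.0,"az": -6.0,"fingers": 0.0}
    - {"dx": 0.055,"dy": -0.06,"dz": 0.085,"ax": 0.0,"ay": 0.0,"az": -12.0,"fingers": 0.0}
    - {"dx": 0.08,"dy": -0.09,"dz": 0.085,"ax": 0.0,"ay": 0.0,"az": -18.0,"fingers": 0.0}
    - {"dx": 0.105,"dy": -0.12,"dz": 0.085,"ax": 0.0,"ay": 0.0,"az": -24.0,"fingers": 0.0}
    - {"dx": 0.13,"dy": -0.15,"dz": 0.085,"ax": 0.0,"ay": 0.0,"az": -30.0,"fingers": 0.0}
    - {"dx": 0.155,"dy": -0.18,"dz": 0.085,"ax": 0.0,"ay": 0.0,"az": -36.0,"fingers": 0.0}
    - {"dx": 0.18,"dy": -0.21,"dz": 0.085,"ax": 0.0,"ay": 0.0,"az": -42.0,"fingers": 0.0}
    - {"dx": 0.205,"dy": -0.24,"dz": 0.085,"ax": 0.0,"ay": 0.0,"az": -48.0,"fingers": 0.0}
    - {"dx": 0.23,"dy": -0.27,"dz": 0.085,"ax": 0.0,"ay": 0.0,"az": -54.0,"fingers": 0.0}
    - {"dx": 0.255,"dy": -0.3,"dz": 0.085,"ax": 0.0,"ay": 0.0,"az": -60.0,"fingers": 0.0}
    - {"dx": 0.28,"dy": -0.33,"dz": 0.085,"ax": 0.0,"ay": 0.0,"az": -66.0,"fingers": 0.0}

```text
time: 2.2
position: [425.9, 172.8, 340.9]
tool_rot: [[-0.133, 0.991, 0.0], [0.991, 0.133, 0.0], [0.0, 0.0, -1.0]]
force: [0.8, -0.1, -0.5]
opening: 10.4
finger_force: 0.0
```

Emit:
servo_tool:
  rows:
    - {"dx": 0.025,"dy": -0.03,"dz": 0.0,"ax": 0.0,"ay": 0.0,"az": -3.0,"fingers": 0.0}
    - {"dx": 0.05,"dy": -0.06,"dz": 0.0,"ax": 0.0,"ay": 0.0,"az": -6.0,"fingers": 0.0}
    - {"dx": 0.075,"dy": -0.09,"dz": 0.0,"ax": 0.0,"ay": 0.0,"az": -6.0,"fingers": 0.0}
    - {"dx": 0.1,"dy": -0.12,"dz": 0.0,"ax": 0.0,"ay": 0.0,"az": -6.0,"fingers": 0.0}
    - {"dx": 0.125,"dy": -0.15,"dz": 0.0,"ax": 0.0,"ay": 0.0,"az": -6.0,"fingers": 0.0}
    - {"dx": 0.145,"dy": -0.18,"dz": 0.0,"ax": 0.0,"ay": 0.0,"az": -6.0,"fingers": 0.0}
    - {"dx": 0.145,"dy": -0.205,"dz": 0.0,"ax": 0.0,"ay": 0.0,"az": -6.0,"fingers": 0.0}
    - {"dx": 0.145,"dy": -0.215,"dz": 0.0,"ax": 0.0,"ay": 0.0,"az": -6.0,"fingers": 0.0}
    - {"dx": 0.145,"dy": -0.215,"dz": 0.0,"ax": 0.0,"ay": 0.0,"az": -6.0,"fingers": 0.0}
    - {"dx": 0.145,"dy": -0.215,"dz": 0.0,"ax": 0.0,"ay": 0.0,"az": -6.0,"fingers": 0.0}

```text
time: 3.03
position: [569.8, -39.9, 340.9]
tool_rot: [[-0.034, 0.999, 0.0], [0.999, 0.034, 0.0], [0.0, 0.0, -1.0]]
force: [0.0, 1.0, 0.1]
opening: 0.3
finger_force: 0.0
```

```bash
cat >> h.py <<'E'
def snap(name):
    from bench import arm
    s=arm.capture('scene');yaw=np.radians(2.1);R=np.array([[np.cos(yaw),-np.sin(yaw),0],[np.sin(yaw),np.cos(yaw),0],[0,0,1]])
    C=np.array([571.5,-89.5,160.])
    I=rectify(s,R,C);cv2.drawMarker(I,(320,320),(0,255,0));cv2.circle(I,(320,320),240,(0,255,0),1)
    cv2.imwrite(f'pics/{name}.png',I[20:600,:,::-1])
    c=s['color'].astype(int);P,ok=pts(s);Q=(P-C)@R
    red=ok&(c[...,0]>90)&(c[...,1]<60)&(c[...,2]<60)&(abs(Q[...,0])<28)&(np.hypot(Q[...,1],Q[...,2])<135)
    q=Q[red];print('red',len(q),'mean ang from up',np.degrees(np.arctan2(q[:,1].mean(),q[:,2].mean())), 'time',arm.get_obs()['time'])
    return s,P,Q
E
python3 -c "
from h import *
snap('rect1')"
```

```text
red 141 mean ang from up 122.39221310817254 time 3.0833
```

View pics/rect1.png

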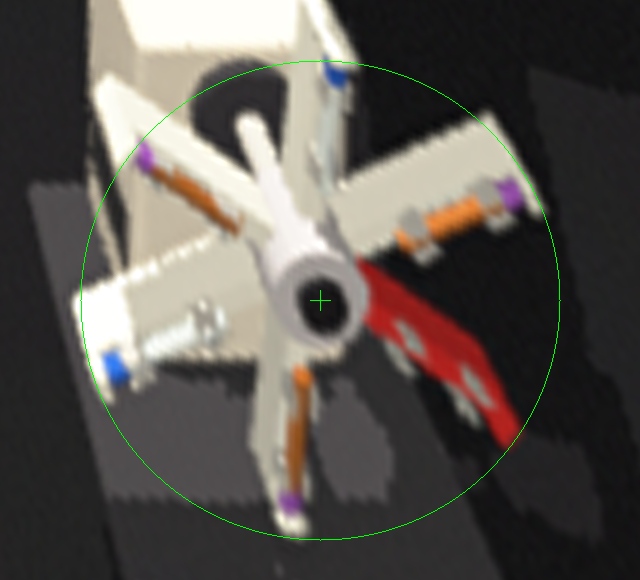

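Same state as before, with the hub centred at (320,300) and the arm angles unchanged. Now I'll descend beside the top arm and make push 1.

Emit:
servo_tool:
  rows:
    - {"dx": 0.0,"dy": 0.0,"dz": -0.02,"ax": 0.0,"ay": 0.0,"az": 0.0,"fingers": 0.0}
    - {"dx": 0.0,"dy": 0.0,"dz": -0.045,"ax": 0.0,"ay": 0.0,"az": 0.0,"fingers": 0.0}
    - {"dx": 0.0,"dy": 0.0,"dz": -0.069,"ax": 0.0,"ay": 0.0,"az": 0.0,"fingers": 0.0}
    - {"dx": 0.0,"dy": -0.006,"dz": -0.069,"ax": 0.0,"ay": 0.0,"az": 0.0,"fingers": 0.0}
    - {"dx": 0.0,"dy": -0.012,"dz": -0.069,"ax": 0.0,"ay": 0.0,"az": 0.0,"fingers": 0.0}
    - {"dx": 0.0,"dy": -0.017,"dz": -0.069,"ax": 0.0,"ay": 0.0,"az": 0.0,"fingers": 0.0}
    - {"dx": 0.0,"dy": -0.022,"dz": -0.069,"ax": 0.0,"ay": 0.0,"az": 0.0,"fingers": 0.0}
    - {"dx": 0.001,"dy": -0.026,"dz": -0.069,"ax": 0.0,"ay": 0.0,"az": 0.0,"fingers": 0.0}
    - {"dx": 0.001,"dy": -0.03,"dz": -0.069,"ax": 0.0,"ay": 0.0,"az": 0.0,"fingers": 0.0}
    - {"dx": 0.001,"dy": -0.034,"dz": -0.069,"ax": 0.0,"ay": 0.0,"az": 0.0,"fingers": 0.0}

```text
time: 3.92
position: [571.2, -74.8, 272.3]
tool_rot: [[-0.034, 0.999, 0.001], [0.999, 0.034, -0.0], [-0.0, 0.001, -1.0]]
force: [0.4, 0.8, 0.4]
opening: 0.6
finger_force: 0.5
```

Emit:
servo_tool:
  rows:
    - {"dx": 0.0,"dy": -0.005,"dz": 0.0,"ax": 0.0,"ay": 0.0,"az": 0.0,"fingers": 0.0}
    - {"dx": 0.0,"dy": -0.01,"dz": 0.0,"ax": 0.0,"ay": 0.0,"az": 0.0,"fingers": 0.0}
    - {"dx": 0.0,"dy": -0.015,"dz": -0.001,"ax": 0.0,"ay": 0.0,"az": 0.0,"fingers": 0.0}
    - {"dx": 0.001,"dy": -0.02,"dz": -0.001,"ax": 0.0,"ay": 0.0,"az": 0.0,"fingers": 0.0}
    - {"dx": 0.001,"dy": -0.025,"dz": -0.002,"ax": 0.0,"ay": 0.0,"az": 0.0,"fingers": 0.0}
    - {"dx": 0.001,"dy": -0.03,"dz": -0.003,"ax": 0.0,"ay": 0.0,"az": 0.0,"fingers": 0.0}
    - {"dx": 0.001,"dy": -0.035,"dz": -0.004,"ax": 0.0,"ay": 0.0,"az": 0.0,"fingers": 0.0}
    - {"dx": 0.002,"dy": -0.04,"dz": -0.006,"ax": 0.0,"ay": 0.0,"az": 0.0,"fingers": 0.0}
    - {"dx": 0.002,"dy": -0.045,"dz": -0.008,"ax": 0.0,"ay": 0.0,"az": 0.0,"fingers": 0.0}
    - {"dx": 0.002,"dy": -0.05,"dz": -0.01,"ax": 0.0,"ay": 0.0,"az": 0.0,"fingers": 0.0}
    - {"dx": 0.002,"dy": -0.053,"dz": -0.012,"ax": 0.0,"ay": 0.0,"az": 0.0,"fingers": 0.0}
    - {"dx": 0.002,"dy": -0.054,"dz": -0.012,"ax": 0.0,"ay": 0.0,"az": 0.0,"fingers": 0.0}

```text
time: 4.92
position: [572.9, -129.0, 259.2]
tool_rot: [[-0.034, 0.999, -0.0], [0.999, 0.034, 0.0], [0.0, -0.0, -1.0]]
force: [0.0, 1.2, -0.2]
opening: 0.7
finger_force: 0.4
```

```bash
python3 -c "
from h import *
snap('rect2')"
```

```text
red 263 mean ang from up 80.66990381776213 time 4.9667
```

View pics/rect2.png

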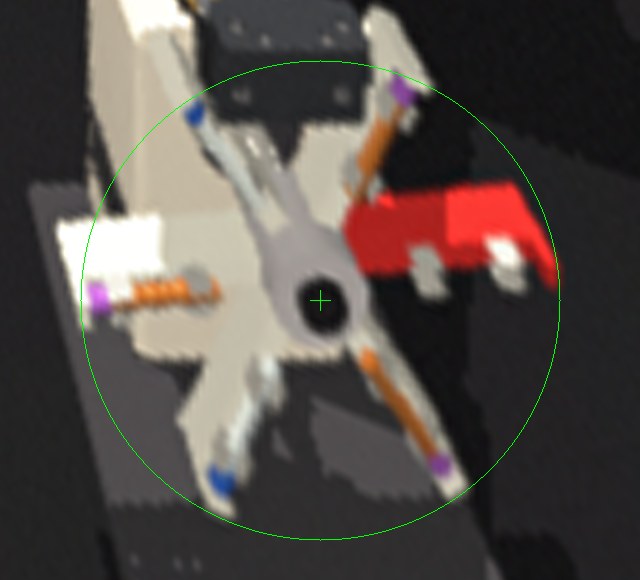

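The wheel turned 40° as planned: red tip at (557,285), i.e. 86°, next arm at +26°. I'll lift, hop over to its far side and come down.

Emit:
servo_tool:
  rows:
    - {"dx": 0.0,"dy": 0.006,"dz": 0.01,"ax": 0.0,"ay": 0.0,"az": 0.0,"fingers": 0.0}
    - {"dx": 0.0,"dy": 0.008,"dz": 0.035,"ax": 0.0,"ay": 0.0,"az": 0.0,"fingers": 0.0}
    - {"dx": 0.0,"dy": 0.01,"dz": 0.067,"ax": 0.0,"ay": 0.0,"az": 0.0,"fingers": 0.0}
    - {"dx": -0.001,"dy": 0.04,"dz": 0.067,"ax": 0.0,"ay": 0.0,"az": 0.0,"fingers": 0.0}
    - {"dx": -0.002,"dy": 0.075,"dz": 0.067,"ax": 0.0,"ay": 0.0,"az": 0.0,"fingers": 0.0}
    - {"dx": -0.003,"dy": 0.105,"dz": 0.067,"ax": 0.0,"ay": 0.0,"az": 0.0,"fingers": 0.0}
    - {"dx": -0.004,"dy": 0.122,"dz": 0.067,"ax": 0.0,"ay": 0.0,"az": 0.0,"fingers": 0.0}
    - {"dx": -0.004,"dy": 0.122,"dz": 0.06,"ax": 0.0,"ay": 0.0,"az": 0.0,"fingers": 0.0}
    - {"dx": -0.004,"dy": 0.122,"dz": 0.035,"ax": 0.0,"ay": 0.0,"az": 0.0,"fingers": 0.0}
    - {"dx": -0.004,"dy": 0.122,"dz": 0.01,"ax": 0.0,"ay": 0.0,"az": 0.0,"fingers": 0.0}
    - {"dx": -0.004,"dy": 0.122,"dz": -0.002,"ax": 0.0,"ay": 0.0,"az": 0.0,"fingers": 0.0}
    - {"dx": -0.004,"dy": 0.122,"dz": -0.002,"ax": 0.0,"ay": 0.0,"az": 0.0,"fingers": 0.0}

```text
time: 5.97
position: [568.1, -6.8, 255.2]
tool_rot: [[-0.034, 0.999, -0.005], [0.999, 0.034, 0.001], [0.001, -0.005, -1.0]]
force: [-0.7, -0.5, -1.1]
opening: 0.4
finger_force: 0.0
```

Emit:
servo_tool:
  rows:
    - {"dx": 0.0,"dy": -0.005,"dz": 0.0,"ax": 0.0,"ay": 0.0,"az": 0.0,"fingers": 0.0}
    - {"dx": 0.0,"dy": -0.01,"dz": 0.0,"ax": 0.0,"ay": 0.0,"az": 0.0,"fingers": 0.0}
    - {"dx": 0.001,"dy": -0.015,"dz": 0.0,"ax": 0.0,"ay": 0.0,"az": 0.0,"fingers": 0.0}
    - {"dx": 0.001,"dy": -0.02,"dz": 0.003,"ax": 0.0,"ay": 0.0,"az": 0.0,"fingers": 0.0}
    - {"dx": 0.001,"dy": -0.025,"dz": 0.006,"ax": 0.0,"ay": 0.0,"az": 0.0,"fingers": 0.0}
    - {"dx": 0.001,"dy": -0.03,"dz": 0.008,"ax": 0.0,"ay": 0.0,"az": 0.0,"fingers": 0.0}
    - {"dx": 0.001,"dy": -0.035,"dz": 0.01,"ax": 0.0,"ay": 0.0,"az": 0.0,"fingers": 0.0}
    - {"dx": 0.002,"dy": -0.04,"dz": 0.012,"ax": 0.0,"ay": 0.0,"az": 0.0,"fingers": 0.0}
    - {"dx": 0.002,"dy": -0.045,"dz": 0.013,"ax": 0.0,"ay": 0.0,"az": 0.0,"fingers": 0.0}
    - {"dx": 0.002,"dy": -0.05,"dz": 0.014,"ax": 0.0,"ay": 0.0,"az": 0.0,"fingers": 0.0}
    - {"dx": 0.002,"dy": -0.055,"dz": 0.015,"ax": 0.0,"ay": 0.0,"az": 0.0,"fingers": 0.0}
    - {"dx": 0.002,"dy": -0.06,"dz": 0.015,"ax": 0.0,"ay": 0.0,"az": 0.0,"fingers": 0.0}

```text
time: 6.97
position: [571.0, -66.9, 272.9]
tool_rot: [[-0.034, 0.999, 0.0], [0.999, 0.034, -0.0], [-0.0, 0.0, -1.0]]
force: [0.3, -0.3, 0.2]
opening: 0.3
finger_force: 0.4
```

Continue this push from y −67 to −129.

Emit:
servo_tool:
  rows:
    - {"dx": 0.0,"dy": -0.006,"dz": 0.0,"ax": 0.0,"ay": 0.0,"az": 0.0,"fingers": 0.0}
    - {"dx": 0.0,"dy": -0.012,"dz": 0.0,"ax": 0.0,"ay": 0.0,"az": 0.0,"fingers": 0.0}
    - {"dx": 0.0,"dy": -0.018,"dz": 0.0,"ax": 0.0,"ay": 0.0,"az": 0.0,"fingers": 0.0}
    - {"dx": 0.001,"dy": -0.023,"dz": -0.001,"ax": 0.0,"ay": 0.0,"az": 0.0,"fingers": 0.0}
    - {"dx": 0.001,"dy": -0.028,"dz": -0.001,"ax": 0.0,"ay": 0.0,"az": 0.0,"fingers": 0.0}
    - {"dx": 0.001,"dy": -0.033,"dz": -0.002,"ax": 0.0,"ay": 0.0,"az": 0.0,"fingers": 0.0}
    - {"dx": 0.001,"dy": -0.038,"dz": -0.003,"ax": 0.0,"ay": 0.0,"az": 0.0,"fingers": 0.0}
    - {"dx": 0.002,"dy": -0.043,"dz": -0.005,"ax": 0.0,"ay": 0.0,"az": 0.0,"fingers": 0.0}
    - {"dx": 0.002,"dy": -0.048,"dz": -0.007,"ax": 0.0,"ay": 0.0,"az": 0.0,"fingers": 0.0}
    - {"dx": 0.002,"dy": -0.053,"dz": -0.009,"ax": 0.0,"ay": 0.0,"az": 0.0,"fingers": 0.0}
    - {"dx": 0.002,"dy": -0.058,"dz": -0.011,"ax": 0.0,"ay": 0.0,"az": 0.0,"fingers": 0.0}
    - {"dx": 0.002,"dy": -0.062,"dz": -0.013,"ax": 0.0,"ay": 0.0,"az": 0.0,"fingers": 0.0}

```text
time: 7.97
position: [573.0, -128.9, 259.4]
tool_rot: [[-0.034, 0.999, -0.0], [0.999, 0.034, 0.0], [0.0, -0.0, -1.0]]
force: [0.4, 0.6, 0.9]
opening: 0.4
finger_force: 0.5
```

```bash
python3 -c "
from h import *
snap('rect3')"
```

```text
red 193 mean ang from up 22.033494746985166 time 8.0167
```

View pics/rect3.png

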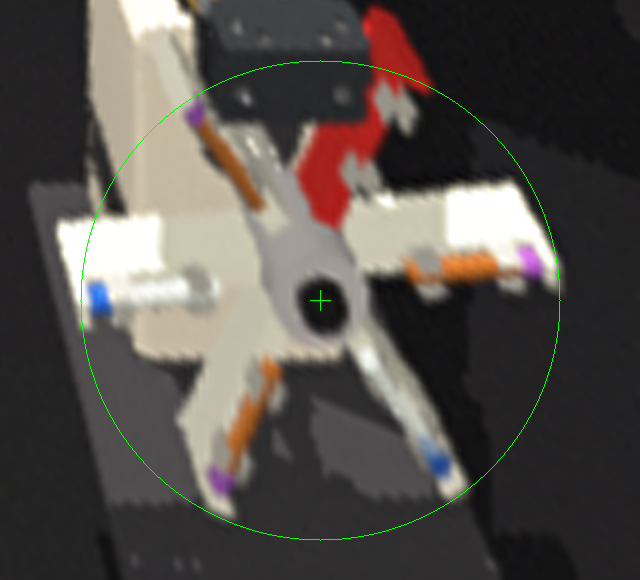

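The red arm is now at +26°, with its tip at about (425,85). Same hop again.

Emit:
servo_tool:
  rows:
    - {"dx": 0.0,"dy": 0.006,"dz": 0.01,"ax": 0.0,"ay": 0.0,"az": 0.0,"fingers": 0.0}
    - {"dx": 0.0,"dy": 0.008,"dz": 0.035,"ax": 0.0,"ay": 0.0,"az": 0.0,"fingers": 0.0}
    - {"dx": 0.0,"dy": 0.01,"dz": 0.067,"ax": 0.0,"ay": 0.0,"az": 0.0,"fingers": 0.0}
    - {"dx": -0.001,"dy": 0.04,"dz": 0.067,"ax": 0.0,"ay": 0.0,"az": 0.0,"fingers": 0.0}
    - {"dx": -0.002,"dy": 0.075,"dz": 0.067,"ax": 0.0,"ay": 0.0,"az": 0.0,"fingers": 0.0}
    - {"dx": -0.003,"dy": 0.105,"dz": 0.067,"ax": 0.0,"ay": 0.0,"az": 0.0,"fingers": 0.0}
    - {"dx": -0.004,"dy": 0.122,"dz": 0.067,"ax": 0.0,"ay": 0.0,"az": 0.0,"fingers": 0.0}
    - {"dx": -0.004,"dy": 0.122,"dz": 0.06,"ax": 0.0,"ay": 0.0,"az": 0.0,"fingers": 0.0}
    - {"dx": -0.004,"dy": 0.122,"dz": 0.035,"ax": 0.0,"ay": 0.0,"az": 0.0,"fingers": 0.0}
    - {"dx": -0.004,"dy": 0.122,"dz": 0.01,"ax": 0.0,"ay": 0.0,"az": 0.0,"fingers": 0.0}
    - {"dx": -0.004,"dy": 0.122,"dz": -0.002,"ax": 0.0,"ay": 0.0,"az": 0.0,"fingers": 0.0}
    - {"dx": -0.004,"dy": 0.122,"dz": -0.002,"ax": 0.0,"ay": 0.0,"az": 0.0,"fingers": 0.0}

```text
time: 9.02
position: [568.1, -6.8, 255.1]
tool_rot: [[-0.034, 0.999, -0.005], [0.999, 0.034, 0.001], [0.001, -0.005, -1.0]]
force: [0.0, 0.1, -0.1]
opening: 0.4
finger_force: 0.0
```

Emit:
servo_tool:
  rows:
    - {"dx": 0.0,"dy": -0.005,"dz": 0.0,"ax": 0.0,"ay": 0.0,"az": 0.0,"fingers": 0.0}
    - {"dx": 0.0,"dy": -0.01,"dz": 0.0,"ax": 0.0,"ay": 0.0,"az": 0.0,"fingers": 0.0}
    - {"dx": 0.001,"dy": -0.015,"dz": 0.0,"ax": 0.0,"ay": 0.0,"az": 0.0,"fingers": 0.0}
    - {"dx": 0.001,"dy": -0.02,"dz": 0.003,"ax": 0.0,"ay": 0.0,"az": 0.0,"fingers": 0.0}
    - {"dx": 0.001,"dy": -0.025,"dz": 0.006,"ax": 0.0,"ay": 0.0,"az": 0.0,"fingers": 0.0}
    - {"dx": 0.001,"dy": -0.03,"dz": 0.008,"ax": 0.0,"ay": 0.0,"az": 0.0,"fingers": 0.0}
    - {"dx": 0.001,"dy": -0.035,"dz": 0.01,"ax": 0.0,"ay": 0.0,"az": 0.0,"fingers": 0.0}
    - {"dx": 0.002,"dy": -0.04,"dz": 0.012,"ax": 0.0,"ay": 0.0,"az": 0.0,"fingers": 0.0}
    - {"dx": 0.002,"dy": -0.045,"dz": 0.013,"ax": 0.0,"ay": 0.0,"az": 0.0,"fingers": 0.0}
    - {"dx": 0.002,"dy": -0.05,"dz": 0.014,"ax": 0.0,"ay": 0.0,"az": 0.0,"fingers": 0.0}
    - {"dx": 0.002,"dy": -0.053,"dz": 0.015,"ax": 0.0,"ay": 0.0,"az": 0.0,"fingers": 0.0}
    - {"dx": 0.002,"dy": -0.055,"dz": 0.015,"ax": 0.0,"ay": 0.0,"az": 0.0,"fingers": 0.0}

```text
time: 10.02
position: [571.0, -61.9, 272.8]
tool_rot: [[-0.034, 0.999, 0.0], [0.999, 0.034, -0.0], [-0.0, 0.0, -1.0]]
force: [0.6, 1.1, 1.3]
opening: 0.5
finger_force: 0.4
```

```bash
python3 -c "
from h import *
snap('rect4')"
```

```text
red 200 mean ang from up 2.93684627674648 time 10.0667
```

View pics/rect4.png

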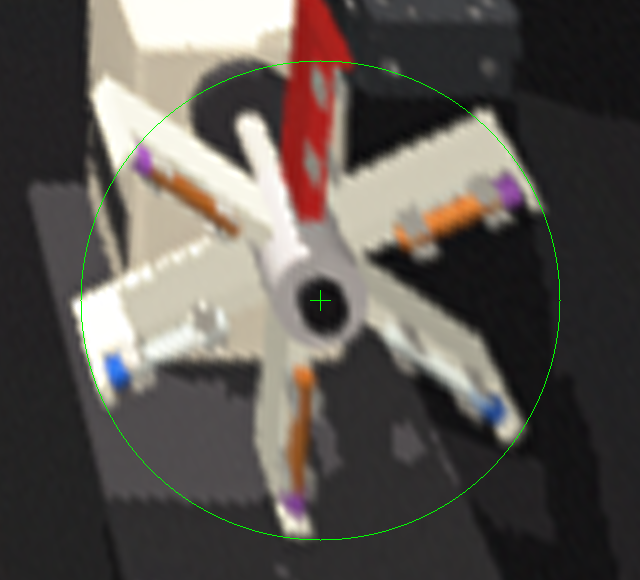

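The red arm is near the top, its tip spanning about (290–350, 0–65), still about 6° to the +y side. I'll fit the angle from all arm flanks, with both cameras' depth.

```bash
cat >> h.py <<'E'
def fit(a0=None):
    from bench import arm
    from scipy.optimize import least_squares
    yaw=np.radians(2.1);R=np.array([[np.cos(yaw),-np.sin(yaw),0],[np.sin(yaw),np.cos(yaw),0],[0,0,1]])
    C=np.array([571.5,-89.5,160.])
    for cams in (['scene'],['top'],['scene','top']):
        L=[]
        for c in cams:
            P,ok=pts(arm.capture(c));Q=(P-C)@R;r=np.hypot(Q[...,1],Q[...,2])
            m=ok&(abs(Q[...,0])<19)&(r>45)&(r<121)&(Q[...,2]>-100);L.append(Q[m][:,1:])
        q=np.vstack(L)
        def res(p):
            y=q[:,0]-p[1];z=q[:,1]-p[2];t=np.arctan2(y,z)-p[0];r=np.hypot(y,z)
            f=(t+np.pi/6)%(np.pi/3)-np.pi/6;d=abs(r*np.sin(f))-6
            return np.clip(d,-12,25)
        best=min((least_squares(res,[np.radians(a),0,0],loss='soft_l1',f_scale=2) for a in (-8,0,6)),key=lambda s:s.cost)
        print(cams,len(q),'ang',round(np.degrees(best.x[0]),2),'centre off',np.round(best.x[1:],1),'med',np.median(abs(res(best.x))))
    print(arm.get_obs()['time'])
E
python3 -c "
from h import *
fit()"
```

```text
['scene'] 1393 ang 4.91 centre off [-0.2  0.2] med 1.274029912528861
['top'] 438 ang 4.8 centre off [-0.6 -0.6] med 1.5299136999454848
['scene', 'top'] 1825 ang 4.89 centre off [-0.2 -0. ] med 1.4042949606735968
10.2667
```

Emit:
servo_tool:
  rows:
    - {"dx": 0.0,"dy": -0.003,"dz": 0.0,"ax": 0.0,"ay": 0.0,"az": 0.0,"fingers": 0.0}
    - {"dx": 0.0,"dy": -0.006,"dz": 0.0,"ax": 0.0,"ay": 0.0,"az": 0.0,"fingers": 0.0}
    - {"dx": 0.0,"dy": -0.008,"dz": 0.0,"ax": 0.0,"ay": 0.0,"az": 0.0,"fingers": 0.0}
    - {"dx": 0.0,"dy": -0.009,"dz": 0.0,"ax": 0.0,"ay": 0.0,"az": 0.0,"fingers": 0.0}
    - {"dx": 0.0,"dy": -0.0095,"dz": 0.0,"ax": 0.0,"ay": 0.0,"az": 0.0,"fingers": 0.0}
    - {"dx": 0.0,"dy": -0.0095,"dz": 0.0,"ax": 0.0,"ay": 0.0,"az": 0.0,"fingers": 0.0}

```text
time: 10.77
position: [571.0, -71.1, 272.7]
tool_rot: [[-0.034, 0.999, -0.0], [0.999, 0.034, -0.0], [-0.0, -0.0, -1.0]]
force: [-0.3, -0.6, 0.1]
opening: 0.7
finger_force: 0.0
```

```bash
python3 -c "
from h import *
fit()"
```

```text
['scene'] 1392 ang 0.56 centre off [-0.3  0.2] med 1.368566301013018
['top'] 414 ang 0.6 centre off [-0.4 -0.4] med 1.6548678492141757
['scene', 'top'] 1801 ang 0.58 centre off [-0.2  0.1] med 1.3958394235034195
10.9667
```

Emit:
servo_tool:
  rows:
    - {"dx": 0.0,"dy": -0.0005,"dz": 0.0,"ax": 0.0,"ay": 0.0,"az": 0.0,"fingers": 0.0}
    - {"dx": 0.0,"dy": -0.001,"dz": 0.0,"ax": 0.0,"ay": 0.0,"az": 0.0,"fingers": 0.0}
    - {"dx": 0.0,"dy": -0.001,"dz": 0.0,"ax": 0.0,"ay": 0.0,"az": 0.0,"fingers": 0.0}
    - {"dx": 0.0,"dy": 0.003,"dz": 0.0,"ax": 0.0,"ay": 0.0,"az": 0.0,"fingers": 0.0}
    - {"dx": 0.0,"dy": 0.012,"dz": 0.0,"ax": 0.0,"ay": 0.0,"az": 0.0,"fingers": 0.0}
    - {"dx": 0.0,"dy": 0.025,"dz": 0.01,"ax": 0.0,"ay": 0.0,"az": 0.0,"fingers": 0.0}
    - {"dx": 0.0,"dy": 0.035,"dz": 0.04,"ax": 0.0,"ay": 0.0,"az": 0.0,"fingers": 0.0}
    - {"dx": 0.0,"dy": 0.06,"dz": 0.07,"ax": 0.0,"ay": 0.0,"az": 0.0,"fingers": 0.0}
    - {"dx": 0.0,"dy": 0.09,"dz": 0.09,"ax": 0.0,"ay": 0.0,"az": 0.0,"fingers": 0.0}
    - {"dx": 0.0,"dy": 0.12,"dz": 0.1,"ax": 0.0,"ay": 0.0,"az": 0.0,"fingers": 0.0}
    - {"dx": 0.0,"dy": 0.14,"dz": 0.1,"ax": 0.0,"ay": 0.0,"az": 0.0,"fingers": 0.0}
    - {"dx": 0.0,"dy": 0.14,"dz": 0.1,"ax": 0.0,"ay": 0.0,"az": 0.0,"fingers": 0.0}

```text
time: 11.97
position: [570.5, 73.5, 374.4]
tool_rot: [[-0.039, 0.999, 0.002], [0.999, 0.039, 0.001], [0.001, 0.002, -1.0]]
force: [-0.7, -0.6, 0.2]
opening: 0.4
finger_force: 0.0
```

```bash
python3 -c "
from h import *
fit();fit()
snap('rect5')
from bench import arm
for n in ['stain_bottle_mid','beaker_mid']: print(n,[np.round(r['position']).tolist() for r in arm.look_for('scene',n)[:1]])"
```

```text
['scene'] 1366 ang 0.14 centre off [-0.3  0.4] med 1.3132509691562246
['top'] 1219 ang 0.08 centre off [ 0.  -0.5] med 1.6219408538131699
['scene', 'top'] 2572 ang 0.17 centre off [-0.3 -0.1] med 1.5343833023898572
12.1667
['scene'] 1372 ang 0.11 centre off [-0.3  0.4] med 1.316511464736886
['top'] 1184 ang 0.21 centre off [-0.4 -0.7] med 1.6652157627713216
['scene', 'top'] 2547 ang 0.14 centre off [-0.4 -0.2] med 1.5037557118281937
12.3667
red 151 mean ang from up -2.182564288120578 time 12.4167
stain_bottle_mid [[716.0, -154.0, 46.0]]
beaker_mid [[709.0, -34.0, 55.0]]
```

View pics/rect5.png

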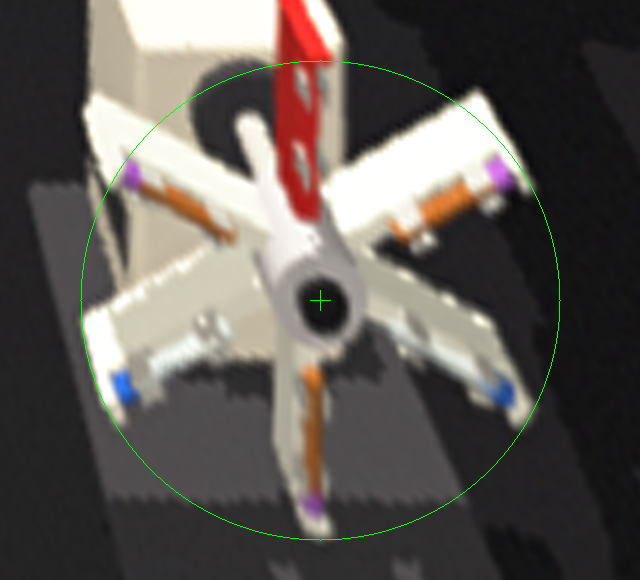

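The red arm stands upright, with the far face of its tip at about (320,62), directly above the hub at (320,300). The wheel is at rest, the rotator and bystanders haven't moved, and the robot is clear. I'll hand it in.

```bash
python3 -c "
from bench import arm
print(arm.job_done())"
```

```text
the job is handed in; nothing more can be done
None
```

The wheel is at rest with the red arm about 0.1–0.2° from straight up, reached in three gentle pushes by 12.4 s; the rotator showed no shift, the robot is clear, and the job is handed in (no verdict was returned).

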